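# Load a stone strip into the drilling jig and cam it tight

### The job

Get the pale stone strip ready for drilling: push it flat along the bench into the open mouth of the drilling jig and under the jig's low bridge, until its end rests against the end stop, then push the red-knobbed cam lever round as far as it goes so that the strip is clamped. Push it, do not pick it up: it must stay flat on the bench, never lifted or tipped. Leave everything else on the bench where it is.

Things in the scene. Friction and masses are not known exactly. Their poses are not given: they have to be found in the camera images.
- tile_strip: loose pale beige stone strip lying flat on the bench, 42 (its x) x 105 (its y) x 10 mm high, about 0.11 kg. Origin: centre of its underside; its y axis runs along its length (either end may go first).
- drill_jig: bare-metal drilling jig, 117 x 94 mm, screwed to the bench; its place and turn vary. Origin: on the bench, on the centre line of its channel; +x is the feed direction, z up. The straight channel runs along x from x = -25 to the end stop, 46.5 mm wide (y = -23.25 to +23.25), walls 13.5 mm high; its floor is the bench itself. The -y wall is the solid fence; the cam stands in a window of the +y wall.
- jig_mouth (a point): point on the bench on the channel's centre line, at x = -46 mm in the jig's frame, where the jig begins: two lead-in horns, 13.5 mm high, stand 78 mm apart here and close to 46.5 mm at x = -25 mm. With the strip home its tail end is at x = -50 mm, just outside the horns, so no finger has to enter the jig.
- bridge (a point): centre of the bridge plate's underside, 13.5 mm above the bench, at x = 27 mm in the jig's frame. The aluminium plate spans the channel, is 34 mm deep along x and 10 mm thick; the drill bush on it reaches 32.5 mm above the bench.
- end_stop (a point): point on the bench at the middle of the end stop's face, x = 55 mm in the jig's frame. With the strip home its centre is 52.5 mm short of it, at x = 2.5 mm.
- cam_lever (a joint): angle of the cam lever in rad: 0 = fully open, 1.9 = hard end of travel, clamped; grows counter-clockwise seen from above. From lever_pivot the lever points 0.35 rad counter-clockwise of the jig's +x at 0, and 2.25 rad at 1.9. Starts between 0 and 0.3, stays where left, needs about 2 N at the knob, a little more near the end. Turned before the strip is in, its cam blocks the channel.
- lever_knob (a point): centre of the red grip standing up at the lever's end, 72 mm from the pivot, 35 mm above the bench. The grip is 15 to 19 mm in diameter, from 20 to 50 mm above the bench; the flat lever arm, 11 mm wide, lies 21 to 28 mm above the bench and sweeps over the bench beside the jig.
- lever_pivot (a point): point on the bench on the lever's vertical pivot axis, at x = -4, y = +34.5 mm in the jig's frame; the hub there is 17 mm in diameter and reaches 36 mm above the bench.
- green_sample: green stone sample block, 50 x 80 x 20 mm, loose bystander, to be left where it is. Origin: centre of its underside.
- onyx_sample: pink stone sample block, 50 x 60 x 22 mm, loose bystander, to be left where it is. Origin: centre of its underside.
- caliper: grey vernier caliper, 69 x 200 x 13 mm, loose bystander, to be left where it is. Origin: centre of its underside.
- marker: white and black marker pen, 17 x 135 x 16 mm, loose bystander, to be left where it is. Origin: centre of its underside.
- straight_grinder: green straight grinder, 38 x 266 x 38 mm, loose bystander, to be left where it is. Origin: centre of its underside.
- backing_pad: dark round backing pad, 115 dia x 34 mm, loose bystander, to be left where it is. Origin: centre of its underside.
- hex_key: dark hex key, 38 x 114 x 9 mm, loose bystander, to be left where it is. Origin: centre of its underside.
Mind the look-alikes: they are no part of the job. What is shaped like the drill_jig but blue is not meant.

How it is judged:
By the outcome, as a careful person would: the job done as asked, in the order asked, and still so for the second after the job is handed in, with the robot touching nothing.
It also fails if it takes over 67 s, if anything falls off the work surface, if the arm or the gripper's body presses on something with over 40 N, if the wrist force passes 120 N, or if a joint passes its speed limit or range.

### The arm

A 6-joint arm with a two-finger parallel gripper is mounted at the origin on a cart in front of the work surface, level with it; the furniture and walls round the work are solid. World frame = base frame: x ahead of the robot, y to its left, z up, the work surface at z = 0. Lengths are in mm, angles in rad, forces in N, time in s.
With the tool pointing down it reaches from about 375 to 925 mm from the base axis. Payload 5.7 kg.
Tool frame: the origin (TCP) lies between the finger pads; the fingertips stand 8 mm ahead of it and the grasp point (between the pads) lies 11 mm behind it (finger_overhang is the distance from the TCP to the fingertips, in mm); z points along the fingers, y is the line along which they close (so a half turn about z gives the same grasp; the last joint's range is limited). The gripper opens to 85 mm and grips with 20 to 120 N. Pads are 22 mm wide; open, the fingers measure 114 mm over their backs; the gripper's body (76 mm by 85 mm) begins 54 mm behind the grasp point. The pads swing forward as they close: fully open they stand 13 mm farther back than shut.
Start: joints at [1.024, 0.359, 1.51, -0, 1.272, -0.115], TCP at [251.093, 544.9, 239.267] pointing down, gripper open.
Joint ranges: [-2.97, 2.97], [-1.01, 2.36], [0.21, 2.38], [-0.96, 4.11], [0.2, 2.71], [-2.98, 2.98]. Speed limits (rad/s): [2.39, 2.39, 3.14, 3.14, 3.14, 3.14].

### API

Orientations are given as a rotation vector (axis times angle).
In Python, from rig import observe, grab_frame, close_job, finger_overhang gives the robot as it stands. The module is installed in compiled form; this text tells all that it offers.
- The arm moves only by the shell command python3 -m crank 'ROWS' [FORCE]. ROWS is a JSON object of lists of equal length, an entry for each row: "translation": the shift along the tool's x, y, z in m, a list of three; "spin": the turn about the tool's z in degrees; "fingers": the finger opening in m, from 0 to 0.0854. A call has 1 to 12 rows; each row is the pose to reach, as a shift and turn from the pose commanded when the call began, along the tool's axes at that moment; what a row does not reach only later rows make up. A row lasts 1/8 s, in which the tool goes at most 62.5 mm and 10.7 degrees, less where a joint would pass 70% of its speed; a pose out of reach is approached as far as the arm can. A call with a gripper value outside its range is refused whole. The fingers move at their own pace and stop on an object; FORCE is the grip in N (left out, the last holds). Time passes only in rows, so rows that repeat a pose let the fingers close. It gives the time, the measured TCP pose, the force, the opening and the grip force at its end, in the units of the state.
- observe(): the state, without advancing time (a new reading comes with each control period).
- grab_frame(name): name is "scene" or "top" or "wrist"; returns a dict with "image" (400x640x3 uint8, red, green, blue), "vfov" (degrees; the focal length in pixels is half the picture's height over the tangent of half this angle, whatever the lens; pixels are square), "cx", "cy" (the principal point, pixels), "k1" (the pictures are not rectified: a ray, as slopes to the right and down, at radius r is drawn at 1 + k1 r^2 times it, then the intrinsics apply), "world_to_cam" (4x4, takes a point from world to camera coordinates). Camera axes: x right, y down, z forward; pixel columns grow to the right and rows downward; lengths in mm; the calibration is good to about 2 mm. A picture is of the moment at which its call begins. There is no depth.
- close_job(): hands the job in; it is judged then, once.
The state is a dict: "t": time; "qpos": joint angles; "joint_vel": joint speeds; "joint_efforts": joint torques, N m; "ee_pos": TCP position; "eef_rot": TCP orientation; "force": force on the tool from outside, world axes, zero at the start; "ft_torque": the same for the moment, N m; "gripper_width": opening from 0.0 (shut) to 1.0 (fully open); "finger_force": force on a finger pad.
Only numpy, scipy, OpenCV 4.12 (cv2) and the standard library are available. Lean on these libraries where they do the work, as an engineer would, in place of code of your own. Each camera call takes 0.05 s, during which the arm holds its last target. There are 200 camera calls.

## Working session

There is one attempt and no reset: what is moved stays moved. The work goes in short steps, Python scripts to look and compute and a shell command to move; the robot and the scene stay as the last step left them, time stands still between calls to the robot, and variables do not carry over. Pictures are saved under pics/ and viewed, at most 10 in all, crops included, and the job is handed in when it is done.

```bash
mkdir -p pics; cat > h.py <<'E'
import numpy as np, cv2, pickle
from rig import observe, grab_frame
def take(n,f):
    d=grab_frame(n); cv2.imwrite(f'pics/{f}.png',cv2.cvtColor(d['image'],cv2.COLOR_RGB2BGR)); pickle.dump(d,open(f'{f}.pkl','wb')); return d
def K(d):
    h=d['image'].shape[0]; f=h/2/np.tan(np.radians(d['vfov'])/2)
    return np.array([[f,0,d['cx']],[0,f,d['cy']],[0,0,1.]])
def ray(d,uv,z):
    k=K(d); uv=np.atleast_2d(np.array(uv,float)); p=(uv-[d['cx'],d['cy']])/k[0,0]
    q=p.copy()
    for _ in range(30): q=p/(1+d['k1']*(q**2).sum(1,keepdims=True))
    T=np.array(d['world_to_cam']); R=T[:3,:3]; c=-R.T@T[:3,3]
    v=np.c_[q,np.ones(len(q))]@R
    return c+v*((z-c[2])/v[:,2])[:,None]
def proj(d,P):
    P=np.atleast_2d(np.array(P,float)); T=np.array(d['world_to_cam']); X=P@T[:3,:3].T+T[:3,3]
    q=X[:,:2]/X[:,2:]; q=q*(1+d['k1']*(q**2).sum(1,keepdims=True)); return q*K(d)[0,0]+[d['cx'],d['cy']]
E
python3 - <<'E'
from h import *
for n in('top','scene'):
    d=take(n,n+'0'); print(n,d['vfov'],d['k1'],d['cx'],d['cy'],np.array(d['world_to_cam']).round(3).tolist())
print(observe())
E
```

```text
top 42.82024080035008 -0.0768310266134101 322.48509522969675 202.70501434571727 [[0.001, -1.0, -0.006, 34.075], [-0.978, 0.001, -0.21, 597.935], [0.21, 0.006, -0.978, 1206.325], [0.0, 0.0, 0.0, 1.0]]
scene 51.932903434138574 -0.0439364373558395 320.3354024169789 202.6599672337194 [[0.795, -0.607, 0.008, -461.101], [-0.456, -0.606, -0.652, 306.89], [0.4, 0.514, -0.759, 1044.946], [0.0, 0.0, 0.0, 1.0]]
{'t': 0.1, 'qpos': array([ 1.02391332e+00,  3.59421704e-01,  1.51135666e+00, -7.74860430e-06,
        1.27247711e+00, -1.15112049e-01]), 'joint_vel': array([-0.00040072,  0.00138354, -0.00277163, -0.00148746, -0.00324269,
        0.00050604]), 'joint_efforts': array([-1.92759830e-04, -5.28649414e+01, -2.79351693e+01, -2.37635168e-04,
        5.10161044e-03, -7.79248751e-06]), 'ee_pos': array([250.78523792, 544.40481053, 238.5319793 ]), 'eef_rot': array([-6.72850244e-01, -3.06814597e+00,  2.47352980e-03]), 'force': array([-0.03309569,  0.00693856,  0.2907874 ]), 'ft_torque': array([ 0.06104323, -0.00037611,  0.01604424]), 'finger_force': 0.0, 'gripper_width': 1.0011251283367404}
```

View pics/top0.png

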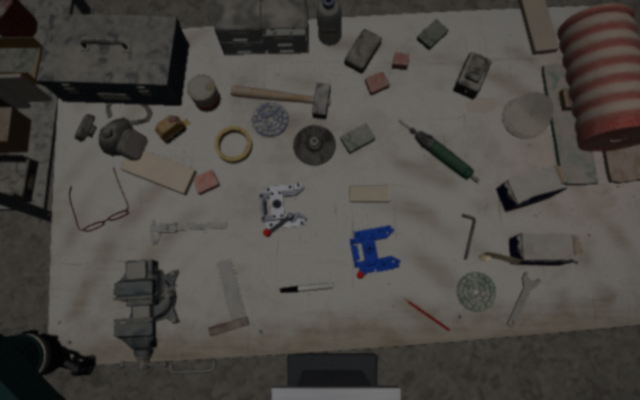

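View pics/scene0.png

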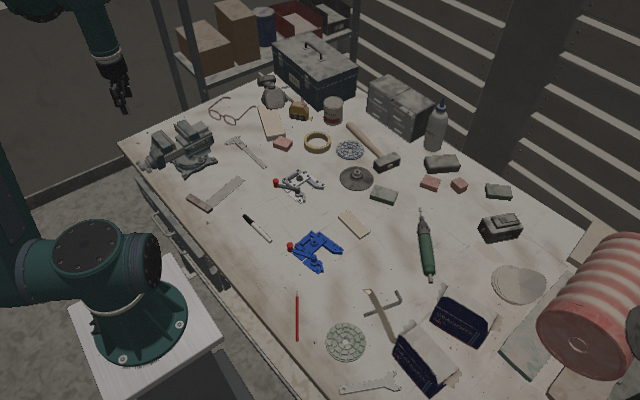

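The top view shows a bare-metal jig with a red knob at (283,207), knob at (267,232), and a blue look-alike at (375,250). The metal one fits the description. The pale strip lies at (370,193); the larger plank at (158,170) is too big to be it. I'll confirm all of this in an enlarged crop.

```bash
python3 - <<'E'
from h import *
im=cv2.imread('pics/top0.png')[165:285,245:405]
im=cv2.convertScaleAbs(cv2.resize(im,None,fx=5,fy=5,interpolation=cv2.INTER_CUBIC),alpha=1.7)
cv2.imwrite('pics/crop1.png',im)
d=pickle.load(open('top0.pkl','rb'))
print(ray(d,[(350,186),(389,186),(389,202),(350,202)],10).round(1))
print(ray(d,[(267,232)],50).round(1))
E
```

```text
[[ 654.2  -37.6   10. ]
 [ 654.1 -139.7   10. ]
 [ 611.3 -138.5   10. ]
 [ 611.3  -37.1   10. ]]
[[526.3 172.3  50. ]]
```

View pics/crop1.png

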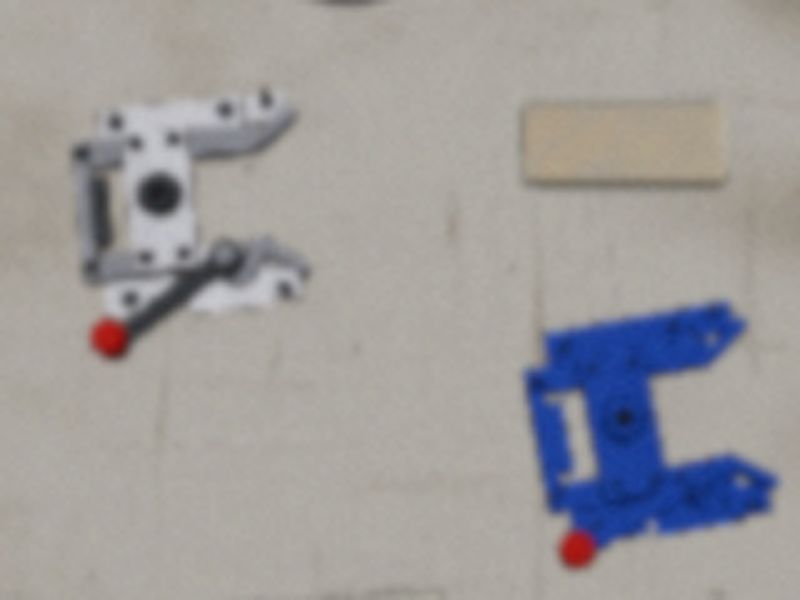

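The crop confirms the bare-metal jig: white body, drill bush at crop (158,193), mouth to the right, knob at (110,338), lever open. The beige strip spans crop (522..724, 100..184), and its ray-cast size is about 102 x 43 mm, which matches. Next I'll move the wrist camera above it for precise measurement.

```bash
cat >> h.py <<'E'
from scipy.spatial.transform import Rotation as Ro
def go(x,y,z,ydir_deg=None):
    """print shift in tool axes (m) and spin to reach world target; ydir_deg world angle of tool y"""
    s=observe(); R=Ro.from_rotvec(s['eef_rot']).as_matrix(); p=np.array(s['ee_pos'])
    a=np.degrees(np.arctan2(R[1,1],R[0,1])); sp=None
    if ydir_deg is not None:
        sp=-((ydir_deg-a+90)%180-90)   # tool z down: positive spin = clockwise from above
    print('pos',p.round(1),'toolx',R[:,0].round(3),'tooly ang',a.round(1),'z',R[2,2].round(3),'shift m',((np.array([x,y,z])-p)@R/1000).round(4),'spin',sp,'q6',s['qpos'][5].round(2))
E
python3 - <<'E'
from h import *
import rig
print(rig.finger_overhang() if callable(rig.finger_overhang) else rig.finger_overhang)
go(560,60,330,0)
d=take('wrist','w0'); T=np.array(d['world_to_cam']);R=T[:3,:3]; print('cam',-R.T@T[:3,3],R.round(2),d['vfov'])
E
```

```text
8.0
pos [250.8 544.4 238.5] toolx [-0.908  0.418  0.   ] tooly ang 65.3 z -1.0 shift m [-0.4835 -0.3107 -0.091 ] spin 65.26148600297189 q6 -0.12
cam [185.80124297 574.77520692 373.47112751] [[ 0.42  0.91 -0.  ]
 [ 0.87 -0.4   0.28]
 [ 0.26 -0.12 -0.96]] 63.18496631713071
```

```bash
python3 - <<'E'
from h import *
go(590,100,300,4.8)
E
```

```text
pos [250.9 544.5 238.6] toolx [-0.908  0.419  0.   ] tooly ang 65.3 z -1.0 shift m [-0.494  -0.2618 -0.0611] spin 60.45878105637361 q6 -0.12
```

```bash
python3 -m crank '{"translation":[[-0.03,-0.016,-0.03],[-0.08,-0.042,-0.06],[-0.13,-0.069,-0.061],[-0.18,-0.095,-0.061],[-0.23,-0.122,-0.061],[-0.28,-0.148,-0.061],[-0.33,-0.175,-0.061],[-0.38,-0.201,-0.061],[-0.43,-0.228,-0.061],[-0.47,-0.249,-0.061],[-0.494,-0.262,-0.061],[-0.494,-0.262,-0.061]],"spin":[5,10,15,20,25,30,35,40,45,50,55,60],"fingers":[0.02,0.02,0.02,0.02,0.02,0.02,0.02,0.02,0.02,0.02,0.02,0.02]}'; python3 - <<'E'
from h import *
go(590,100,300,4.8)
d=take('wrist','w1')
im=cv2.imread('pics/w1.png'); cv2.imwrite('pics/w1b.png',cv2.convertScaleAbs(im,alpha=1.6))
E
```

```text
t: 1.65
ee_pos: [591.2, 98.1, 299.7]
eef_rot: [2.124, 2.315, -0.001]
force: [0.3, 0.2, -0.4]
gripper_width: 0.234
finger_force: 0.0
pos [591.2  98.1 299.7] toolx [-0.086  0.996 -0.001] tooly ang 4.9 z -1.0 shift m [ 0.002  -0.0011 -0.0003] spin 0.13114981640211454 q6 -0.04
```

View pics/w1b.png

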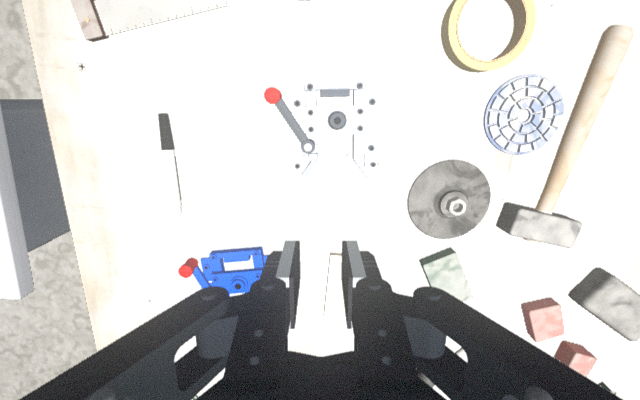

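The wrist view shows the metal jig at about (335,125): knob (272,95), hub (308,147), bush (337,120), end stop at about (335,92). The fingers hide the strip. I'll enlarge the jig.

```bash
python3 - <<'E'
from h import *
im=cv2.imread('pics/w1.png')[75:195,260:390]
cv2.imwrite('pics/c2.png',cv2.resize(im,None,fx=5,fy=5,interpolation=cv2.INTER_CUBIC))
E
```

```text
(no output)
```

View pics/c2.png

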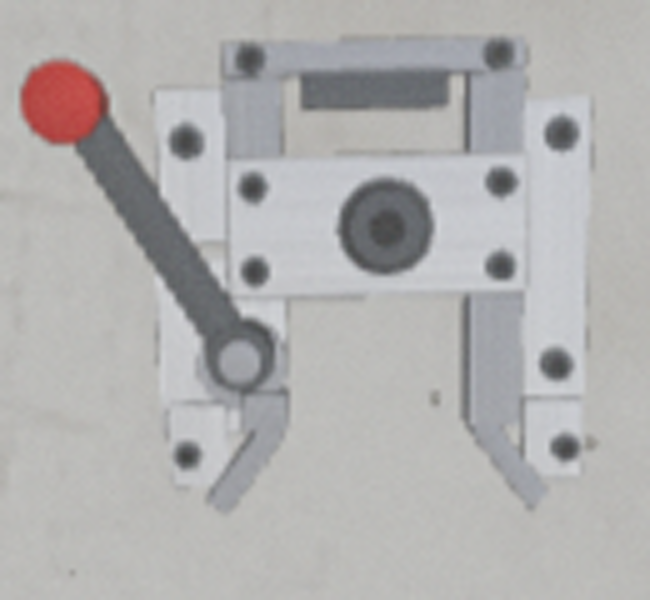

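```bash
python3 - <<'E'
from h import *
d=pickle.load(open('w1.pkl','rb'))
def c(uv,z): return ray(d,[((uv[0]-2)/5+260,(uv[1]-2)/5+75)],z)[0]
P=dict(bush=((386,226),32.5),hub=((239,361),36),knob=((62,101),50),s1=((253,187),23.5),s2=((501,181),23.5),s3=((255,271),23.5),s4=((501,265),23.5),stopL=((303,108),13.5),stopR=((447,107),13.5),wallL=((288,400),13.5),wallR=((463,415),13.5),hornL=((210,497),13.5),hornR=((547,490),13.5))
W={k:c(*v) for k,v in P.items()}
for k,v in W.items(): print(k,v.round(1))
# jig fit: bush(27,0), hub(-4,34.5), screw mean(27,0)
J=[((27,0),W['bush']),((-4,34.5),W['hub']),((27,0),(W['s1']+W['s2']+W['s3']+W['s4'])/4),((55,0),(W['stopL']+W['stopR'])/2),((-46,39),W['hornL']),((-46,-39),W['hornR'])]
A=np.array([j[0] for j in J],float);B=np.array([j[1][:2] for j in J])
a0,b0=A.mean(0),B.mean(0); H=(A-a0).T@(B-b0); th=np.arctan2(H[0,1]-H[1,0],H[0,0]+H[1,1]); R=np.array([[np.cos(th),-np.sin(th)],[np.sin(th),np.cos(th)]]); t=b0-R@a0
print('yaw',np.degrees(th),'org',t,'resid',((B-t)@R-A).round(1).tolist())
for k,v in W.items(): print(k,((v[:2]-t)@R).round(1))
k=(W['knob'][:2]-t)@R-[-4,34.5]; print('knob r',np.hypot(*k),'ang',np.arctan2(k[1],k[0]))
d=pickle.load(open('top0.pkl','rb'))
hsv=cv2.cvtColor(d['image'],cv2.COLOR_RGB2HSV)
m=(hsv[...,1]>45)&(hsv[...,0]>10)&(hsv[...,0]<40); mm=np.zeros_like(m);mm[170:220,330:410]=m[170:220,330:410]
r=cv2.minAreaRect(max(cv2.findContours(mm.astype('u1'),0,1)[0],key=cv2.contourArea)); print(r)
w=ray(d,cv2.boxPoints(r),10);print(w.round(1),w.mean(0)); v=np.diff(w[:,:2],axis=0); print(np.hypot(*v.T),np.degrees(np.arctan2(v[:,1],v[:,0])))
E
```

```text
bush [606.2 152.1  32.5]
hub [573.5 117.3  36. ]
knob [529.8 173.8  50. ]
s1 [573.4 158.1  23.5]
s2 [633.6 164.8  23.5]
s3 [575.5 138.1  23.5]
s4 [636.  144.8  23.5]
stopL [584.  177.7  13.5]
stopR [619.4 181.   13.5]
wallL [586.3 105.4  13.5]
wallR [632.  105.4  13.5]
hornL [568.   78.   13.5]
hornR [656.4  87.6  13.5]
yaw 96.19820636322144 org [607.67867243 126.09020278] resid [[-1.0, -1.4], [-1.1, 0.4], [-1.5, 0.3], [-1.4, 0.2], [2.5, 5.7], [2.5, -5.2]]
bush [26.  -1.4]
hub [-5.1 34.9]
knob [55.8 72.3]
s1 [35.5 30.6]
s2 [ 35.7 -29.9]
s3 [15.4 30.7]
s4 [ 15.6 -30.2]
stopL [53.9 18. ]
stopR [ 53.4 -17.5]
wallL [-18.3  23.5]
wallR [-23.2 -22. ]
hornL [-43.5  44.7]
hornR [-43.5 -44.2]
knob r 70.750824807247 ang 0.5629309814903904
((360.0, 193.5), (13.0, 20.0), 90.0)
[[651.5 -37.5  10. ]
 [651.4 -89.8  10. ]
 [616.6 -89.2  10. ]
 [616.7 -37.1  10. ]] [634.04456236 -63.42314835  10.        ]
[52.32470069 34.8267509  52.033424  ] [-90.0319109  178.89876607  89.96071516]
```

```bash
python3 - <<'E'
from h import *
go(640,-173,130,6.2)
E
```

```text
pos [590.5  99.  299.7] toolx [-0.084  0.997 -0.   ] tooly ang 4.8 z -1.0 shift m [-0.2752  0.0268  0.1697] spin -1.409647438745509 q6 -0.03
```

```bash
python3 -m crank '{"translation":[[-0.04,0.004,0.02],[-0.09,0.009,0.05],[-0.14,0.014,0.08],[-0.19,0.019,0.11],[-0.24,0.024,0.14],[-0.265,0.0265,0.16],[-0.275,0.027,0.17],[-0.275,0.027,0.17]],"spin":[0,0,0,-1.4,-1.4,-1.4,-1.4,-1.4],"fingers":[0.02,0.02,0.02,0.02,0.02,0.02,0.02,0.02]}'; python3 - <<'E'
from h import *
d=take('wrist','w2')
hsv=cv2.cvtColor(d['image'],cv2.COLOR_RGB2HSV)
p=proj(d,[[632,-88,10]])[0]; print(p,hsv[int(p[1]),int(p[0])])
for dz in((-70,0),(70,0)):
  q=proj(d,[[632+dz[0],-88,0]])[0].astype(int); print(hsv[q[1],q[0]])
go(640,-173,10,6.2)
E
```

```text
t: 2.7
ee_pos: [641.8, -170.4, 129.9]
eef_rot: [-2.087, -2.346, 0.0]
force: [0.1, 0.3, 0.5]
gripper_width: 0.24
finger_force: 0.0
[320.52377027  87.71990058] [ 19  22 186]
[ 15   3 184]
[ 40   4 185]
pos [ 642.2 -169.9  130.7] toolx [-0.117  0.993  0.001] tooly ang 6.7 z -1.0 shift m [-0.0029 -0.0026  0.1207] spin 0.5073818149732006 q6 -0.48
```

View pics/w2.png

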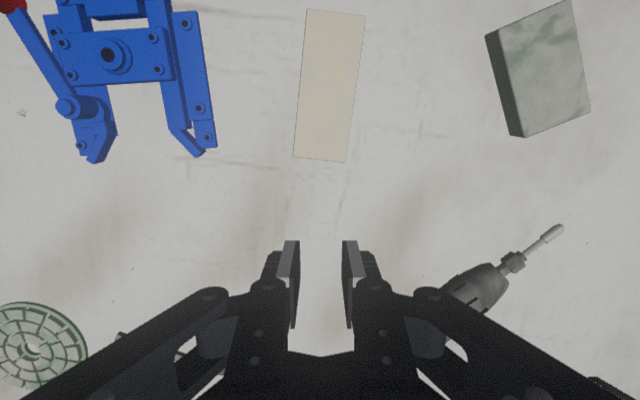

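The strip is clear ahead of the fingers, with corners at about (307,9), (366,14), (346,162) and (293,157).

```bash
python3 - <<'E'
from h import *
d=pickle.load(open('w2.pkl','rb'))
hsv=cv2.cvtColor(d['image'],cv2.COLOR_RGB2HSV)
m=((hsv[...,1]>13)&(hsv[...,0]>10)&(hsv[...,0]<32)); m[:, :270]=0;m[:,400:]=0;m[200:]=0
m=cv2.morphologyEx(m.astype('u1'),cv2.MORPH_OPEN,np.ones((5,5)))
c=max(cv2.findContours(m,0,1)[0],key=cv2.contourArea)
w=ray(d,c[:,0],10)[:,:2].astype('f4'); r=cv2.minAreaRect(w); print(r); print(cv2.boxPoints(r).round(1))
ctr=np.array(r[0]); th=np.radians(96.2);R=np.array([[np.cos(th),-np.sin(th)],[np.sin(th),np.cos(th)]]); t=np.array([607.8,124.85])
print('in jig',(ctr-t)@R,'corners',((cv2.boxPoints(r)-t)@R).round(1).tolist())
for s in(-310,-61): print(s,t+R@[s,0])
E
```

```text
((636.814697265625, -89.02027893066406), (104.95803833007812, 41.86697006225586), 89.8406753540039)
[[ 615.7 -141.4]
 [ 657.6 -141.6]
 [ 657.9  -36.6]
 [ 616.   -36.5]]
in jig [-215.75291257   -5.74713693] corners [[-265.6, 20.9], [-270.2, -20.7], [-165.9, -32.4], [-161.3, 9.2]]
-310 [ 641.27980027 -183.33679883]
-61 [614.3879607  64.2067912]
```

```bash
python3 - <<'E'
from h import *
go(645.3,-182.9,10,6.2)
E
python3 -m crank '{"translation":[[-0.013,0.002,0.04],[-0.013,0.002,0.08],[-0.013,0.002,0.1],[-0.013,0.002,0.1]],"spin":[0.4,0.4,0.4,0.4],"fingers":[0.02,0.02,0.02,0.02]}'; python3 - <<'E'
from h import *
go(645.3,-182.9,10,6.2)
E
```

```text
pos [ 642.2 -169.9  130.7] toolx [-0.117  0.993  0.001] tooly ang 6.7 z -1.0 shift m [-0.0133  0.0015  0.1207] spin 0.5073818149732006 q6 -0.48
t: 3.25
ee_pos: [645.0, -182.4, 29.8]
eef_rot: [-2.094, -2.339, 0.001]
force: [0.7, -0.2, -0.1]
gripper_width: 0.233
finger_force: 0.0
pos [ 645.  -182.4   29.8] toolx [-0.11   0.994  0.001] tooly ang 6.3 z -1.0 shift m [-0.0005  0.0002  0.0198] spin 0.13279568663713803 q6 -0.49
```

```bash
python3 -m crank '{"translation":[[0,0,0.012],[0,0,0.0195],[0.008,0,0.0195],[0.016,0,0.0195],[0.024,0,0.0195],[0.032,0,0.0195],[0.04,0,0.0195],[0.048,0,0.0195],[0.056,-0.001,0.0195],[0.064,-0.0015,0.0195],[0.072,-0.002,0.0195],[0.08,-0.0025,0.0195]],"spin":[0,0,0,0,0,0,0,0,0,0,0,0],"fingers":[0.02,0.02,0.02,0.02,0.02,0.02,0.02,0.02,0.02,0.02,0.02,0.02]}'; cat > strip.py <<'E'
from h import *
import sys
d=take('wrist',sys.argv[1])
hsv=cv2.cvtColor(d['image'],cv2.COLOR_RGB2HSV)
m=((hsv[...,1]>13)&(hsv[...,0]>10)&(hsv[...,0]<32)); m[:, :250]=0;m[:,420:]=0;m[240:]=0
m=cv2.morphologyEx(m.astype('u1'),cv2.MORPH_OPEN,np.ones((5,5)))
c=max(cv2.findContours(m,0,1)[0],key=cv2.contourArea); print(cv2.boundingRect(c))
w=ray(d,c[:,0],10)[:,:2].astype('f4'); r=cv2.minAreaRect(w); print(r)
th=np.radians(96.2);R=np.array([[np.cos(th),-np.sin(th)],[np.sin(th),np.cos(th)]]); t=np.array([607.8,124.85])
print('in jig',(np.array(r[0])-t)@R,'corners',((cv2.boxPoints(r)-t)@R).round(1).tolist())
s=observe(); print('tcp jig',(np.array(s['ee_pos'])[:2]-t)@R, s['force'].round(1))
E
python3 strip.py w3
```

```text
t: 4.75
ee_pos: [634.4, -104.2, 10.9]
eef_rot: [2.097, 2.339, -0.0]
force: [0.8, -1.2, 1.6]
gripper_width: 0.236
finger_force: 0.9
(252, 0, 113, 240)
((623.248046875, -44.401100158691406), (41.844181060791016, 95.35778045654297), 6.294570446014404)
in jig [-169.92952349    2.92131908] corners [[-122.3, 23.9], [-217.6, 23.8], [-217.6, -18.1], [-122.2, -17.9]]
tcp jig [-229.35148068   -1.33103067] [-0.5 -0.6  0.6]
```

View pics/w3.png

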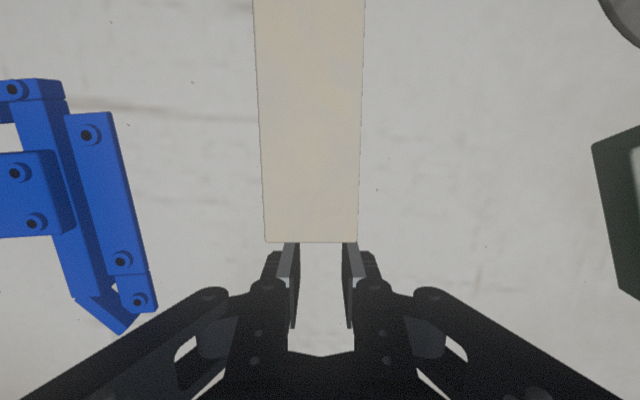

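The strip is now flush against both fingers: tail at rows 242, sides at columns 264 to 358, yaw 96.3°. It sits about 3 mm to the jig's +y side, so I'll continue pushing with a slight correction.

```bash
python3 -m crank '{"translation":[[0.008,0.0004,0],[0.016,0.0008,0],[0.024,0.0012,0],[0.032,0.0016,0],[0.04,0.002,0],[0.047,0.0025,0],[0.054,0.0028,0],[0.06,0.003,0],[0.06,0.003,0]],"spin":[0,0,0,0,0,0,0,0,0],"fingers":[0.02,0.02,0.02,0.02,0.02,0.02,0.02,0.02,0.02]}'; python3 strip.py w4; python3 - <<'E'
from h import *
d=take('top','t1'); im=d['image'][160:250,240:380]
cv2.imwrite('pics/c3.png',cv2.cvtColor(cv2.convertScaleAbs(cv2.resize(im,None,fx=5,fy=5,interpolation=cv2.INTER_CUBIC),alpha=1.7),cv2.COLOR_RGB2BGR))
E
```

```text
t: 5.92
ee_pos: [630.8, -44.0, 10.8]
eef_rot: [-2.096, -2.34, 0.0]
force: [-0.3, 0.4, -0.3]
gripper_width: 0.233
finger_force: 0.0
(253, 0, 113, 240)
((619.7027587890625, 15.777042388916016), (41.964111328125, 95.30587005615234), 6.3269147872924805)
in jig [-1.09720476e+02 -5.33299771e-02] corners [[-62.1, 21.0], [-157.4, 20.8], [-157.3, -21.1], [-62.0, -20.9]]
tcp jig [-170.68557182   -4.66591708] [-1.2 -1.2 -0.8]
```

View pics/c3.png

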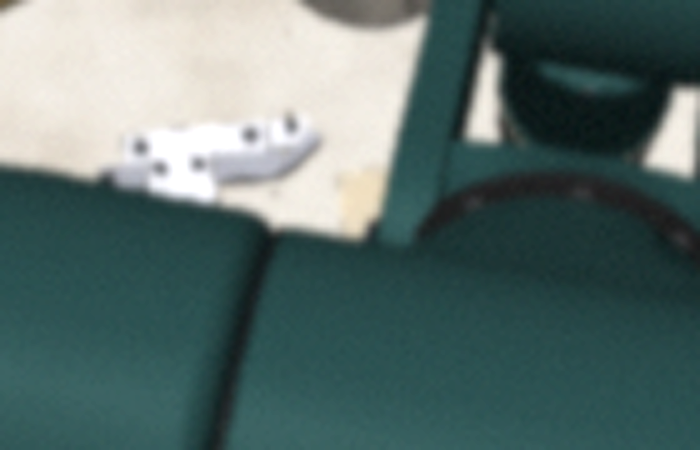

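The arm hides most of this view. The strip's edge is at crop (342,165) and the fence at about (280,180), so the strip is close to the channel line. I'll push into the horns slowly and watch the force.

```bash
python3 -m crank '{"translation":[[0.006,0,0],[0.012,0,0],[0.018,0,0],[0.024,0,0],[0.03,0,0],[0.036,0,0],[0.042,0,0]],"spin":[0,0,0,0,0,0,0],"fingers":[0.02,0.02,0.02,0.02,0.02,0.02,0.02]}'; python3 strip.py w5
```

```text
t: 6.9
ee_pos: [626.3, -2.5, 10.8]
eef_rot: [2.097, 2.339, -0.0]
force: [1.1, -1.2, 1.6]
gripper_width: 0.232
finger_force: 0.7
(252, 0, 113, 240)
((614.9775390625, 57.24563217163086), (41.78506851196289, 95.35054016113281), 6.323535919189453)
in jig [-67.98411704   0.16567079] corners [[-20.4, 21.2], [-115.7, 21.0], [-115.6, -20.8], [-20.3, -20.6]]
tcp jig [-127.89630347   -4.58264959] [-0.5  0.8  0.6]
```

View pics/w5.png

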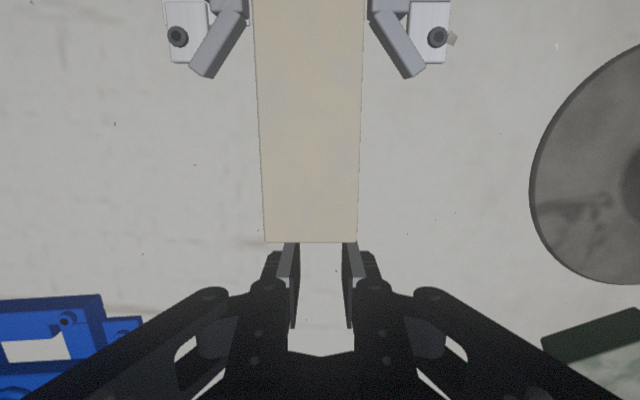

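The strip's head is inside the horns and centred: horn tips at columns 205 and 412, strip 255 to 362 at the mouth. I'll push it home.

```bash
python3 -m crank '{"translation":[[0.007,0,0],[0.014,0,0],[0.021,0,0],[0.028,0,0],[0.035,0,0],[0.042,0,0],[0.049,0,0],[0.055,0,0],[0.059,0,0],[0.062,0,0],[0.062,0,0]],"spin":[0,0,0,0,0,0,0,0,0,0,0],"fingers":[0.02,0.02,0.02,0.02,0.02,0.02,0.02,0.02,0.02,0.02,0.02]}'; python3 strip.py w6
```

```text
t: 8.32
ee_pos: [619.4, 59.1, 10.7]
eef_rot: [-2.097, -2.339, 0.0]
force: [-0.1, 0.0, -0.0]
gripper_width: 0.234
finger_force: 0.0
(258, 90, 104, 150)
((609.9545288085938, 103.20686340332031), (41.75173568725586, 63.81718826293945), 6.350034713745117)
in jig [-21.74923283   0.19551792] corners [[10.1, 21.2], [-53.7, 21.0], [-53.6, -20.8], [10.2, -20.6]]
tcp jig [-66.77515743  -4.43366888] [-0.1 -0.1 -0.1]
```

```bash
python3 -m crank '{"translation":[[0.002,0,0],[0.003,0,0],[0.004,0,0],[0.005,0,0],[0.005,0,0]],"spin":[0,0,0,0,0],"fingers":[0.02,0.02,0.02,0.02,0.02]}'; python3 -m crank '{"translation":[[0.001,0,0],[0.001,0,0]],"spin":[0,0],"fingers":[0.02,0.02]}';python3 -m crank '{"translation":[[0.001,0,0],[0.001,0,0]],"spin":[0,0],"fingers":[0.02,0.02]}'
```

```text
t: 9.0
ee_pos: [619.0, 63.8, 10.8]
eef_rot: [-2.097, -2.339, 0.0]
force: [-0.7, -0.1, -0.4]
gripper_width: 0.233
finger_force: 0.0
t: 9.25
ee_pos: [619.0, 64.4, 10.8]
eef_rot: [2.096, 2.339, -0.001]
force: [0.3, -2.2, -0.6]
gripper_width: 0.232
finger_force: 1.2
t: 9.5
ee_pos: [619.0, 64.5, 10.8]
eef_rot: [2.095, 2.339, -0.002]
force: [0.1, -6.7, -0.3]
gripper_width: 0.235
finger_force: 3.3
```

The strip stalls against the end stop: the force rises and the TCP is at y = 64.5, against 64.2 expected. I'll back off, rise and look.

```bash
python3 -m crank '{"translation":[[-0.01,0,0],[-0.03,0,0],[-0.04,0,-0.03],[-0.04,0,-0.08],[-0.04,0,-0.13],[-0.04,0,-0.15],[-0.04,0,-0.15]],"spin":[0,0,0,0,0,0,0],"fingers":[0.02,0.02,0.02,0.0,0.0,0.0,0.0]}'; python3 - <<'E'
from h import *
d=take('wrist','w7')
hsv=cv2.cvtColor(d['image'],cv2.COLOR_RGB2HSV)
m=(((hsv[...,0]<8)|(hsv[...,0]>172))&(hsv[...,1]>150)).astype('u1')
n,l,st,ce=cv2.connectedComponentsWithStats(m)
t=np.array([607.8,124.85]);th=np.radians(96.2);R=np.array([[np.cos(th),-np.sin(th)],[np.sin(th),np.cos(th)]])
P=t+R@[-4,34.5];print('pivot',P)
for i in range(1,n):
    if st[i,4]>60:
        w=ray(d,[ce[i]],48)[0]; v=w[:2]-P; print(st[i],w.round(1),'r',np.hypot(*v),'deg',np.degrees(np.arctan2(v[1],v[0])))
go(554.6,193.5,80,-51.3)
E
```

```text
t: 10.38
ee_pos: [624.7, 24.9, 162.9]
eef_rot: [2.095, 2.336, 0.004]
force: [-0.0, -0.4, -0.5]
gripper_width: -0.001
finger_force: 0.0
pivot [573.93378917 117.14741837]
[ 65 258  21  18 288] [424.5 -59.   48. ] r 230.991217971186 deg -130.31081017063883
[  9 347  45  53 332] [ 372.4 -176.9   48. ] r 356.49218415332535 deg -124.41650156441278
pos [623.5  25.2 161.1] toolx [-0.108  0.994 -0.   ] tooly ang 6.2 z -1.0 shift m [ 0.1748 -0.0503  0.081 ] spin 57.52006527414623 q6 -0.18
```

View pics/w7.png

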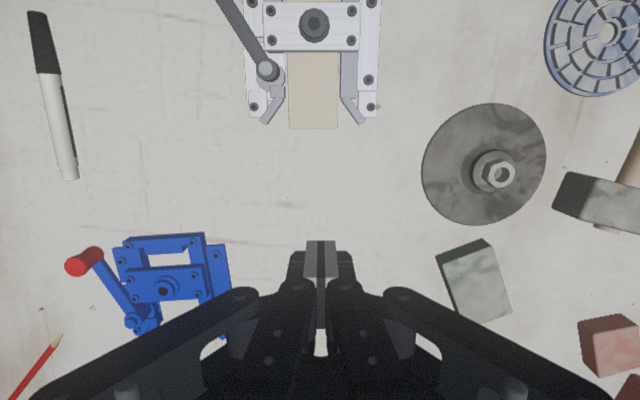

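The strip lies under the bridge at (315,90), with its tail at row 127 just outside the horn tips at row 122. The lever is still open. I'll bring the closed fingers behind the knob.

```bash
python3 -m crank '{"translation":[[0.03,-0.009,0],[0.07,-0.02,0],[0.11,-0.032,0],[0.145,-0.042,0],[0.175,-0.05,0],[0.175,-0.05,0.02],[0.175,-0.05,0.05],[0.175,-0.05,0.08],[0.175,-0.05,0.08]],"spin":[10,20,30,40,50,57.5,57.5,57.5,57.5],"fingers":[0,0,0,0,0,0,0,0,0]}'; python3 - <<'E'
from h import *
d=take('wrist','w8')
go(554.6,193.5,39,-51.3)
R=Ro.from_rotvec(observe()['eef_rot']).as_matrix(); p0=np.array([554.6,193.5])
P=np.array([573.9,117.1])
for a,over in [(128.5,-6),(128.5,0)]+[(128.5+10*i,0) for i in range(1,10)]+[(225.2,0),(225.2,4)]:
    f=np.radians(a);tg=np.array([-np.sin(f),np.cos(f)]);q=P+72*np.array([np.cos(f),np.sin(f)])-(19.5-over)*tg
    print(a,over,q.round(1),((np.r_[q-p0,0])@R/1000).round(4),'spin',round(128.5-a,1))
E
```

```text
t: 11.55
ee_pos: [551.0, 193.4, 77.0]
eef_rot: [-2.963, -1.042, 0.013]
force: [-0.2, -0.8, -0.9]
gripper_width: 0.001
finger_force: 0.0
pos [552.6 193.8  78.8] toolx [ 0.78   0.626 -0.005] tooly ang -51.3 z -1.0 shift m [0.0016 0.0016 0.0398] spin 0.04507284459715777 q6 1.11
128.5 -6 [549.  189.3] [-0.007  -0.0002  0.    ] spin 0.0
128.5 0 [544.3 185.6] [-0.013  -0.0002  0.0001] spin 0.0
138.5 0 [532.9 179.4] [-0.0257 -0.0026  0.0001] spin -10.0
148.5 0 [522.7 171.3] [-0.0387 -0.0027  0.0002] spin -20.0
158.5 0 [514.1 161.6] [-0.0516 -0.0005  0.0002] spin -30.0
168.5 0 [507.2 150.6] [-0.0638  0.0038  0.0003] spin -40.0
178.5 0 [502.4 138.5] [-0.0751  0.0103  0.0003] spin -50.0
188.5 0 [499.8 125.7] [-0.0851  0.0186  0.0003] spin -60.0
198.5 0 [499.4 112.7] [-0.0936  0.0285  0.0004] spin -70.0
208.5 0 [501.3  99.9] [-0.1001  0.0397  0.0004] spin -80.0
218.5 0 [505.4  87.5] [-0.1047  0.0519  0.0004] spin -90.0
225.2 0 [509.3  79.8] [-0.1065  0.0604  0.0004] spin -96.7
225.2 4 [512.2  76.9] [-0.106   0.0644  0.0003] spin -96.7
```

View pics/w8.png

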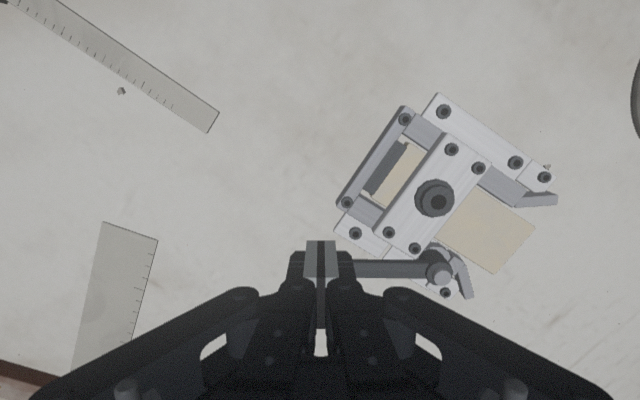

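The strip's head meets the dark stop at (390,170), and the lever arm runs left from the hub at (440,270) to just behind the fingers. I'm now at 11 viewed pictures, one over the limit of 10, so I'll use only numbers from here. Next I descend behind the knob.

```bash
python3 -m crank '{"translation":[[0.0016,0.0016,0.015],[0.0016,0.0016,0.03],[0.0016,0.0016,0.04],[0.0016,0.0016,0.04],[0.0016,0.0016,0.04]],"spin":[0,0,0,0,0],"fingers":[0,0,0,0,0]}'; python3 - <<'E'
from h import *
go(554.6,193.5,39,-51.3)
E
```

```text
t: 12.22
ee_pos: [556.8, 194.2, 40.9]
eef_rot: [2.963, 1.042, 0.0]
force: [0.4, 0.1, -0.4]
gripper_width: -0.003
finger_force: 0.0
pos [556.8 194.2  40.9] toolx [0.78  0.626 0.   ] tooly ang -51.2 z -1.0 shift m [-0.0022 -0.0008  0.0019] spin 0.06138485932886795 q6 1.11
```

```bash
python3 -m crank '{"translation":[[-0.009,-0.001,0.0015],[-0.015,-0.001,0.0015],[-0.022,-0.0022,0.0015],[-0.028,-0.0034,0.0015],[-0.0345,-0.0037,0.0015],[-0.041,-0.0035,0.0015],[-0.0475,-0.0026,0.0015],[-0.054,-0.0013,0.0015],[-0.06,0.0006,0.0015],[-0.066,0.003,0.0015],[-0.066,0.003,0.0015]],"spin":[0,0,-5,-10,-15,-20,-25,-30,-35,-40,-40],"fingers":[0,0,0,0,0,0,0,0,0,0,0]}'; cat > lev.py <<'E'
from h import *
s=observe(); R=Ro.from_rotvec(s['eef_rot']).as_matrix(); p0=np.array(s['ee_pos'])
P=np.array([573.9,117.1]); print(p0.round(1),'toolx',np.degrees(np.arctan2(R[1,0],R[0,0])).round(1),s['force'].round(1))
d=take('top','tl'); hsv=cv2.cvtColor(d['image'],cv2.COLOR_RGB2HSV)
m=(((hsv[...,0]<8)|(hsv[...,0]>172))&(hsv[...,1]>150)).astype('u1'); m[:180]=0; m[260:]=0; m[:,:230]=0; m[:,340:]=0
if m.sum()>5:
    v,u=np.nonzero(m); w=ray(d,[(u.mean(),v.mean())],46)[0]; q=w[:2]-P; print('knob',m.sum(),w.round(1),'r',np.hypot(*q).round(1),'deg',np.degrees(np.arctan2(q[1],q[0])).round(1)%360)
else: print('knob hidden')
for a,over in [(173.5+5*i,0) for i in range(11)]+[(225.2,0),(225.2,3),(225.2,6)]:
    f=np.radians(a);tg=np.array([-np.sin(f),np.cos(f)]);q=P+72*np.array([np.cos(f),np.sin(f)])-(19.5-over)*tg
    print(a,over,((np.r_[q-p0[:2],0])@R/1000).round(4),'spin',round(90+np.degrees(np.arctan2(R[1,0],R[0,0]))-a,1))
E
python3 lev.py
```

```text
t: 13.6
ee_pos: [506.7, 150.2, 39.6]
eef_rot: [2.429, 1.992, 0.0]
force: [-0.2, 0.1, -0.3]
gripper_width: -0.002
finger_force: 0.0
[506.7 150.2  39.6] toolx 78.7 [-0.2  0.1 -0.3]
knob hidden
173.5 0 [-0.0058 -0.0011  0.    ] spin -4.8
178.5 0 [-0.0123 -0.0019  0.    ] spin -9.8
183.5 0 [-0.0188 -0.0023  0.    ] spin -14.8
188.5 0 [-0.0253 -0.002   0.    ] spin -19.8
193.5 0 [-0.0318 -0.0012  0.    ] spin -24.8
198.5 0 [-0.0381  0.0002  0.    ] spin -29.8
203.5 0 [-0.0443  0.0021  0.    ] spin -34.8
208.5 0 [-0.0504  0.0045  0.    ] spin -39.8
213.5 0 [-0.0561  0.0075  0.    ] spin -44.8
218.5 0 [-0.0617  0.011   0.    ] spin -49.8
223.5 0 [-0.0668  0.0149  0.    ] spin -54.8
225.2 0 [-0.0685  0.0163  0.    ] spin -56.5
225.2 3 [-0.0702  0.0188  0.    ] spin -56.5
225.2 6 [-0.0718  0.0213  0.    ] spin -56.5
```

```bash
cat > kn.py <<'E'
from h import *
P=np.array([573.9,117.1])
for n in('wrist','scene'):
    d=take(n,'k_'+n); hsv=cv2.cvtColor(d['image'],cv2.COLOR_RGB2HSV)
    m=(((hsv[...,0]<8)|(hsv[...,0]>172))&(hsv[...,1]>140)).astype('u1')
    k,l,st,ce=cv2.connectedComponentsWithStats(m)
    for i in range(1,k):
        if st[i,4]>8:
            w=ray(d,[ce[i]],40)[0]; q=w[:2]-P
            if np.hypot(*q)<110: print(n,st[i],w.round(1),np.hypot(*q).round(1),np.degrees(np.arctan2(q[1],q[0]))%360)
    a=[proj(d,[[P[0]+72*np.cos(np.radians(t)),P[1]+72*np.sin(np.radians(t)),48]])[0].round(0).tolist() for t in(128.5,170,225)]; print(n,'expected px',a)
E
python3 kn.py
```

```text
wrist [316 329  10   3  26] [500.1 116.4  40. ] 73.8 180.5252005607327
wrist expected px [[363.0, 216.0], [321.0, 317.0], [385.0, 416.0]]
scene [273 190   6   9  38] [504.1 129.5  40. ] 70.9 169.89545059809188
scene expected px [[275.0, 180.0], [275.0, 192.0], [292.0, 202.0]]
```

The knob follows: the scene view puts it at 170°, radius 71 mm. I'll continue to the end of travel.

```bash
python3 -m crank '{"translation":[[-0.006,-0.001,0],[-0.012,-0.002,0],[-0.019,-0.002,0],[-0.025,-0.002,0],[-0.032,-0.001,0],[-0.038,0,0],[-0.044,0.002,0],[-0.05,0.0045,0],[-0.056,0.0075,0],[-0.0615,0.011,0],[-0.066,0.014,0],[-0.066,0.014,0]],"spin":[-5,-10,-15,-20,-25,-30,-35,-40,-45,-50,-54,-54],"fingers":[0,0,0,0,0,0,0,0,0,0,0,0]}'; python3 lev.py | tail -4;python3 kn.py
```

```text
t: 15.25
ee_pos: [507.5, 83.1, 39.3]
eef_rot: [-1.261, -2.877, 0.001]
force: [-0.3, -0.3, 1.4]
gripper_width: -0.003
finger_force: 0.5
223.5 0 [-0.0015 -0.0004 -0.    ] spin -0.8
225.2 0 [-0.0037 -0.0009 -0.    ] spin -2.5
225.2 3 [-0.0067 -0.0008 -0.    ] spin -2.5
225.2 6 [-0.0097 -0.0006 -0.    ] spin -2.5
wrist [316 329   9   3  19] [530.6  58.   40. ] 73.3 233.74391398912815
wrist expected px [[518.0, 157.0], [390.0, 193.0], [320.0, 321.0]]
scene [289 199   6  10  38] [521.4  67.2  40. ] 72.4 223.58609109890713
scene expected px [[275.0, 180.0], [275.0, 192.0], [292.0, 202.0]]
```

```bash
python3 -m crank '{"translation":[[-0.0015,0,0],[-0.003,-0.0005,0],[-0.004,-0.0005,0],[-0.004,-0.0005,0]],"spin":[-1,-2,-2.5,-2.5],"fingers":[0,0,0,0]}'; python3 -m crank '{"translation":[[-0.001,0,0],[-0.002,0,0],[-0.002,0,0]],"spin":[0,0,0],"fingers":[0,0,0]}'; python3 kn.py|grep scene
```

```text
t: 15.9
ee_pos: [509.0, 80.3, 39.1]
eef_rot: [-1.195, -2.903, 0.0]
force: [-5.6, 3.8, 2.5]
gripper_width: 0.001
finger_force: 3.3
t: 16.27
ee_pos: [509.1, 80.0, 39.0]
eef_rot: [-1.195, -2.9, -0.001]
force: [-6.9, 11.1, 5.4]
gripper_width: -0.002
finger_force: 6.3
scene [290 200   6   9  38] [522.7  64.5  40. ] 73.4 225.78752129289234
scene expected px [[275.0, 180.0], [275.0, 192.0], [292.0, 202.0]]
```

It's at the hard stop: 13 N, stalled, knob at 225.8°. I'll retreat and verify.

```bash
python3 -m crank '{"translation":[[0.006,0,0],[0.018,0,0],[0.022,0,-0.03],[0.022,0,-0.08],[0.022,0,-0.13],[0.0,0.05,-0.17],[0.0,0.09,-0.19],[0.0,0.09,-0.19]],"spin":[0,0,0,0,0,10,20,30],"fingers":[0,0,0,0,0,0,0,0]}'; python3 kn.py|grep -v exp; python3 - <<'E'
from h import *
d=pickle.load(open('k_wrist.pkl','rb'))
hsv=cv2.cvtColor(d['image'],cv2.COLOR_RGB2HSV)
t=np.array([607.8,124.85]);th=np.radians(96.2);R=np.array([[np.cos(th),-np.sin(th)],[np.sin(th),np.cos(th)]])
print(observe()['ee_pos'],[proj(d,[[*(t+R@[s,0]),10]])[0].round(0).tolist() for s in(-50,2,53)])
m=((hsv[...,1]>13)&(hsv[...,0]>10)&(hsv[...,0]<32)).astype('u1')
# strip along channel rows: scan jig x at y=-12,0,12 at height 10
for y in(-12,0,12):
    xs=np.arange(-70,70,0.5); px=proj(d,[[*(t+R@[x,y]),10] for x in xs]).round().astype(int)
    ok=(px[:,0]>=0)&(px[:,0]<640)&(px[:,1]>=0)&(px[:,1]<400)
    v=np.array([m[p[1],p[0]] if o else 0 for p,o in zip(px,ok)]); e=np.flatnonzero(np.diff(v)!=0); print(y,ok.mean(),[(xs[i]) for i in e])
E
```

```text
t: 17.38
ee_pos: [579.5, 144.5, 232.2]
eef_rot: [1.909, 2.488, 0.009]
force: [-0.8, -0.9, 0.3]
gripper_width: -0.001
finger_force: 0.0
wrist [240 227  17  15 190] [522.   63.1  40. ] 74.9 226.11364614762422
scene [291 200   5   9  38] [522.9  64.6  40. ] 73.2 225.82311342778692
[575.65227713 142.92786734 229.64732751] [[331.0, 233.0], [339.0, 191.0], [347.0, 147.0]]
-12 1.0 [np.float64(-50.0), np.float64(5.5), np.float64(42.5), np.float64(54.5)]
0 1.0 [np.float64(-49.5), np.float64(6.0), np.float64(43.0), np.float64(55.0)]
12 1.0 [np.float64(-65.5), np.float64(-64.0), np.float64(-62.5), np.float64(-61.5), np.float64(-50.0), np.float64(5.5), np.float64(42.0), np.float64(51.0), np.float64(51.5), np.float64(54.5)]
```

The strip reads from x = -50 to +55 mm in the jig's frame, so it is home and straight. The lever holds at 226°, and the robot is clear. Handing in.

```bash
python3 -c "
from rig import close_job
print(close_job())"
```

```text
the job is handed in; nothing more can be done
None
```

The strip is flat against the end stop, the cam lever is clamped at its hard end, and the job is handed in after about 17.5 s of robot time, but I viewed 11 pictures against the limit of 10.

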